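# Sweep the kiln shelf clear of used setting pieces

## Robot

A 6-joint arm with a two-finger parallel gripper is mounted at the origin on the work surface. World frame = base frame: x ahead of the robot, y to its left, z up, the work surface at z = 0. Lengths are in m, angles in degrees, forces in N, time in s.
With the tool pointing down it reaches from about 0.25 to 0.725 m from the base axis. Payload 9.7 kg.
Tool frame: the origin (TCP) lies at the very end of the fingers, on their centre line; the grasp point (between the pads) lies 19 mm behind it (bot.hold_point_z is the distance from the TCP to the grasp point, in m); z points along the fingers, y is the line along which they close (so a half turn about z gives the same grasp; the last joint's range is limited). The gripper opens to 85 mm and grips with 20 to 120 N. Pads are 22 mm wide; open, the fingers measure 114 mm over their backs; the gripper's body (76 mm by 85 mm) begins 54 mm behind the grasp point. The pads swing forward as they close: fully open they stand 13 mm farther back than shut.
Start: joints at [-65.89, 4.979, 10.078, 95.1, 0, 90], TCP at [0.225, -0.502, 0.231] pointing down, gripper open.
Joint ranges: [-179.16, 179.16], [-48.56, 103.87], [-65.8, 70.77], [-126.05, 130.52], [-82.76, 87.17], [-180, 180]. Speed limits (degrees/s): [127.2, 127.2, 147.25, 180, 180, 180].

## Interface

Orientations are given as [roll, pitch, yaw] about the fixed x, y, z axes, in that order (R = Rz(yaw) Ry(pitch) Rx(roll)).
In Python, from workcell import bot gives the robot as it stands.
- The arm moves only by the tool play_rows, never from a script. Its argument "targets" is a list of rows, each an object with "grip": the closure in counts, from 0 (fully open) to 255 (shut); "linear": the shift along the world's x, y, z in cm, a list of three; "delta_rot": the turn, a rotation vector about the world's x, y, z in rad, a list of three. A call has 1 to 10 rows; each row is the pose to reach, as a shift and turn from the pose commanded when the call began; what a row does not reach only later rows make up. A row lasts 1/10 s, in which the tool goes at most 50 mm and 8.59 degrees, less where a joint would pass 70% of its speed; a pose out of reach is approached as far as the arm can. A call with a gripper value outside its range is refused whole. The fingers move at their own pace and stop on an object; "force" is the grip in N (left out, the last holds). Time passes only in rows, so rows that repeat a pose let the fingers close. It gives the time, the measured TCP pose, the force, the opening and the grip force at its end, in the units of the state.
- bot.get_obs(): the state, without advancing time (a new reading comes with each control period).
- bot.camera(name): name is "scene" or "top" or "wrist"; returns a dict with "color" (480x640x3 uint8, red, green, blue), "range_z" (480x640 float32, m along the optical axis (not along the pixel's ray), 0 where there is no reading), "fov_y" (degrees; the focal length in pixels is half the picture's height over the tangent of half this angle, whatever the lens; pixels are square), "cx", "cy" (the principal point, pixels), "world_to_cam" (4x4, takes a point from world to camera coordinates). Camera axes: x right, y up, looking along -z (the intrinsics and any distortion apply to the point x, -y, -z); pixel columns grow to the right and rows downward; lengths in m; the calibration is good to about 2 mm. The wrist camera is an equidistant fisheye: a pixel r from the principal point sees the ray r / f radians off the axis. A picture is of the moment at which its call begins.
- bot.job_done(): hands the job in; it is judged then, once.
Trained networks look in a picture, given as the dict that the camera call returned (one of the last four; its "shot" number tells which), for a name from the list of things; names that differ only in an ending like _2 or _b are one class to them, and where a whole thing is asked for, a point or a joint stands for the part that bears it (a point fixed in the world has none). Each returns a list of dicts, best first, with "conf" (0 to 1); they miss things now and then, are a little off and sometimes report something else, mostly with a low value. They report only what shows in the picture. A call takes as long as a camera call.
- bot.search_frame(picture, target): "box" ([left, top, right, bottom] in pixels, round what is visible of it).
- bot.trace(picture, target): "pixels" (480x640 bool, what is visible of it) and "box" ([left, top, right, bottom] in pixels, round what is visible of it).
- bot.pinpoint(picture, target): "pixel" ([column, row] in pixels: a listed point, or the origin of a listed thing).
The state is a dict: "time": time; "q": joint angles; "qd": joint speeds; "joint_efforts": joint torques, N m; "ee_pos": TCP position; "tcp_rot": TCP orientation; "wrist_force": force on the tool from outside, world axes, zero at the start; "torque": the same for the moment, N m; "opening": finger opening in m; "grasp_force": force on a finger pad.
Only numpy, scipy, OpenCV 4.12 (cv2) and the standard library are available. Lean on these libraries where they do the work, as an engineer would, in place of code of your own. Each camera call takes 0.05 s, during which the arm holds its last target. There are 200 camera calls.

## Task

Clear the kiln shelf of its three small used setting pieces (a six-sided stub, a square tab and a three-armed stilt): sweep them along the shelf with the fingertips and over its edge, so that all three drop into the steel scrap tray beside it. Push them only, never lift them, and leave the three cups and the prop standing on the shelf where they are.

Things in the scene. Friction and masses are not known exactly. Their poses are not given: they have to be found in the camera images.
- shelf: Fixed kiln shelf: a level cream-topped dark-edged slab on four bricks, 260 mm along its x, 340 mm along its y, origin on the bench under its centre. Its top, plain and without any rim, is 55 mm above the origin, so its edges are at x = +-130 mm and y = +-170 mm in its own frame. The tray lies along its -y edge. It is turned by up to 0.25 rad from the bench.
- tray: Fixed open steel scrap tray, outside 280 mm along its x, 150 mm along its y and 36 mm high, walls and floor 4 mm, origin under its centre on the bench, axes parallel to the shelf's. Its wall nearest the shelf is tucked 5 mm under the shelf's -y edge, and its rim is 19 mm below the shelf's top, so what is pushed over that edge drops into it.
- stub: Used prop stub, a tan fireclay hexagon 30 mm across its flats (34.6 mm across its corners) and 16 mm thick, 20 to 40 g, lying flat and loose on the shelf at any yaw. Origin at the centre of its underside, z up. To be swept into the tray. The pieces lie in three lanes (shelf x about -80, 0, +80 mm), any piece in any lane, nothing between piece and tray edge.
- tab: Used square tab, tan fireclay, 30 x 30 mm and 16 mm thick, 20 to 50 g, lying flat and loose on the shelf at any yaw. Origin at the centre of its underside, z up. To be swept into the tray.
- stilt: Used three-armed stilt, tan fireclay star, arms 10 mm wide reaching 20 mm from its centre, 16 mm thick, 15 to 35 g, lying flat and loose on the shelf at any yaw. Origin at the centre of its underside, z up. To be swept into the tray.
- cup_a: Bisque cup, 50 mm across the rim, 48 mm tall, standing loose on the shelf in the middle lane, further from the tray than the piece there. Origin under its centre. Leave standing.
- cup_b: Bisque cup, 52 mm across the rim, 50 mm tall, standing loose near the shelf edge furthest from the tray. Origin under its centre. Leave standing.
- cup_c: Bisque cup, 48 mm across the rim, 46 mm tall, standing loose near the shelf edge furthest from the tray. Origin under its centre. Leave standing.
- prop: Kiln prop, a waisted cream post 36 x 36 mm and 56 mm tall, standing loose near the shelf edge furthest from the tray. Origin under its centre. Leave standing.

How it is judged (in metres and radians):
At the end, for the whole second after the job is handed in: The six-sided stub, the square tab and the stilt all lie at rest inside the tray, their origins between its walls and under 34 mm above its underside; the three cups and the prop stand upright (within 0.2 rad) within 15 mm of where they began (x of stub in the frame of tray between -0.14 and 0.14 m and y of stub in the frame of tray between -0.075 and 0.075 m and z of each of stub, tab, stilt in the frame of tray below 0.034 m and linear speed of each of stub, tab, stilt below 0.03 m/s and x of tab in the frame of tray between -0.14 and 0.14 m and y of tab in the frame of tray between -0.075 and 0.075 m and x of stilt in the frame of tray between -0.14 and 0.14 m and y of stilt in the frame of tray between -0.075 and 0.075 m and distance of each of cup_a, cup_b, cup_c, prop from where it was at the start of the episode below 0.015 m and angle between each of cup_a, cup_b, cup_c, prop's own z axis and vertical below 0.2 rad); the robot touches nothing.
It fails at once if a setting piece is lifted more than 25 mm off the shelf (z of any of stub, tab, stilt in the frame of shelf above 0.08 m).
It fails at once if a cup or the prop on the shelf is shifted more than 15 mm (distance of any of cup_a, cup_b, cup_c, prop from where it was at the start of the episode above 0.015 m).
It fails at once if a cup or the prop on the shelf is tipped (0.3 rad) (angle between any of cup_a, cup_b, cup_c, prop's own z axis and vertical above 0.3 rad).
It also fails if it takes over 54 s, if anything falls off the work surface, if the arm or the gripper's body presses on something with over 40 N, if the wrist force passes 120 N, or if a joint passes its speed limit or range.

## Working session

There is one attempt and no reset: what is moved stays moved. The work goes in short steps, Python scripts to look and compute and a tool call to move; the robot and the scene stay as the last step left them, time stands still between calls to the robot, and variables do not carry over. Pictures are saved under pics/ and viewed, at most 10 in all, crops included, and the job is handed in when it is done.

Besides the shell and the picture viewer there is one more tool, called after "Emit:" by a JSON object that holds its "api" and its "payload", one argument or row to a line. play_rows: Moves the arm, as the interface text tells. Its arguments: {"type":"object","properties":{"targets":{"type":"array","items":{"type":"object","properties":{"grip":{"type":"number"},"linear":{"type":"array","items":{"type":"number"}},"delta_rot":{"type":"array","items":{"type":"number"}}}}},"force":{"type":"number"}},"required":["targets"]}

```bash
mkdir -p pics; cat > h.py <<'E'
import numpy as np,cv2
from workcell import bot
def world(p):
    h,w=p["range_z"].shape; f=h/2/np.tan(np.radians(p["fov_y"])/2)
    c,r=np.meshgrid(np.arange(w),np.arange(h)); d=p["range_z"]
    P=np.stack([(c-p["cx"])/f*d,-(r-p["cy"])/f*d,-d,np.ones_like(d)],-1)
    return (P@np.linalg.inv(p["world_to_cam"]).T)[...,:3]
E
python3 - <<'E'
from h import *
p=bot.camera("top"); cv2.imwrite("pics/top.png",p["color"][...,::-1])
W=world(p); v=p["range_z"]>0
m=v&(abs(W[...,2]-.055)<.005)
print(cv2.minAreaRect(W[m][:,:2].astype(np.float32)), np.median(W[m][:,2]), m.sum())
for n in ["stub","tab","stilt","cup_a","prop"]:
  for t in bot.trace(p,n)[:4]:
    q=W[t["pixels"]&v]; z=np.percentile(q[:,2],90); q=q[q[:,2]>z-.006]
    print(n,round(t["conf"],2),t["box"],(q.min(0)+q.max(0))/2,z,cv2.minAreaRect(q[:,:2].astype(np.float32)))
o=bot.get_obs();print(o["time"],o["ee_pos"],o["tcp_rot"],o["opening"])
E
```

```text
((0.662158727645874, -0.010104537010192871), (0.5145613551139832, 0.8399986624717712), 6.09070348739624) 0.05514506880656733 43405
stub 0.71 [280.0, 296.2, 304.2, 316.4] [0.48001481 0.01118941 0.07070603] 0.07243436840820563 ((0.47996723651885986, 0.01119275763630867), (0.029551323503255844, 0.029433241114020348), 3.6764132976531982)
tab 0.71 [329.1, 218.6, 356.5, 246.5] [ 0.58380069 -0.04743764  0.07026587] 0.07244899749563256 ((0.5838193297386169, -0.04737669229507446), (0.029938876628875732, 0.028861286118626595), 81.1318588256836)
stilt 0.79 [295.0, 175.8, 317.4, 197.2] [0.64339237 0.00694703 0.07000573] 0.07226560756075835 ((0.6411347985267639, 0.01002594642341137), (0.03493018448352814, 0.03199894726276398), 70.18590545654297)
cup_a 0.63 [167.5, 294.4, 215.0, 335.3] [0.45965563 0.13603221 0.10376638] 0.10512023402291606 ((0.4596681296825409, 0.13573096692562103), (0.05033513903617859, 0.05014355480670929), 68.45437622070312)
cup_a 0.6 [217.5, 218.3, 258.2, 261.7] [0.55839742 0.08418751 0.10205478] 0.10321531353936346 ((0.5580280423164368, 0.0841229110956192), (0.04903700575232506, 0.047755416482686996), 48.28371810913086)
cup_a 0.59 [162.1, 235.2, 202.8, 275.4] [0.52926979 0.15527978 0.09955676] 0.101261815771693 ((0.5293768644332886, 0.1551007330417633), (0.046475715935230255, 0.04638827219605446), 5.193220615386963)
prop 0.58 [169.1, 175.0, 202.6, 214.1] [0.61215736 0.16063965 0.11014864] 0.11204760472229006 ((0.6121727228164673, 0.1606806367635727), (0.03625446930527687, 0.03658642619848251), 0.22743575274944305)
0.3 [ 0.22462122 -0.501948    0.23104995] [-1.79973929e+02  1.80496345e-03  2.41091849e+01] 0.08551596082089338
```

View pics/top.png

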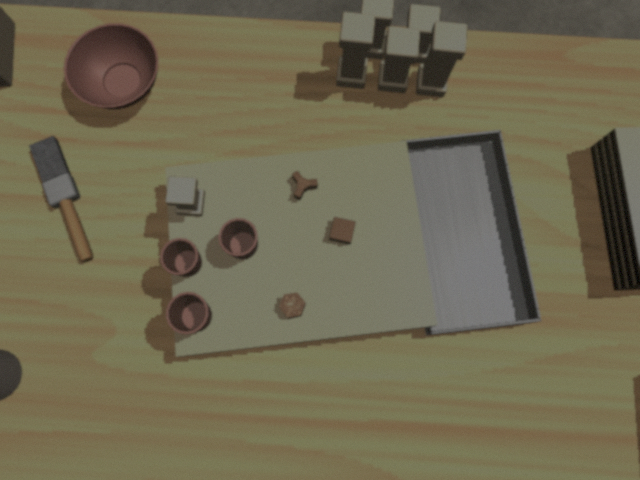

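```bash
python3 - <<'E'
from h import *
from scipy.spatial.transform import Rotation as R
p=bot.camera("top"); W=world(p)
m=((p["range_z"]>0)&(abs(W[...,2]-.055)<.006)).astype(np.uint8)
m=cv2.morphologyEx(m,cv2.MORPH_OPEN,np.ones((5,5)))
n,l=cv2.connectedComponents(m); k=l[270,340]
r=cv2.minAreaRect(W[l==k][:,:2].astype(np.float32)); print(r); b=cv2.boxPoints(r);print(b)
c=np.array(r[0]); e=[b[(i+1)%4]-b[i] for i in range(4)]
y=max(e,key=lambda v:v[1]); y/=np.linalg.norm(y); x=np.array([y[1],-y[0]])
print("yaw",np.degrees(np.arctan2(x[1],x[0])))
for nme,q in dict(stub=(.480,.0112),tab=(.5838,-.0474),stilt=(.6405,.009),ca=(.5584,.0842),cb=(.4597,.136),cc=(.5293,.1552),prop=(.6122,.1606)).items():
  d=np.array(q)-c; a=[d@x,d@y]
  print(nme,np.round(a,4),"start+45",np.round(np.array(q)+.045*y,4),"end -y edge, tool at -.17:",np.round(c+a[0]*x-.17*y,4))
o=bot.get_obs(); print(R.from_euler("xyz",o["tcp_rot"],degrees=True).as_matrix().round(3))
E
```

```text
((0.5655514597892761, 0.012725993990898132), (0.26071128249168396, 0.3411831557750702), 10.374049186706543)
[[ 0.4066077   0.15705532]
 [ 0.46804577 -0.17855057]
 [ 0.72449523 -0.13160333]
 [ 0.66305715  0.20400256]]
yaw 10.374047
stub [-0.0844  0.0139] start+45 [0.4719 0.0555] end -y edge, tool at -.17: [ 0.5131 -0.1697]
tab [ 0.0071 -0.0624] start+45 [ 0.5757 -0.0031] end -y edge, tool at -.17: [ 0.6032 -0.1532]
stilt [ 0.0731 -0.0172] start+45 [0.6324 0.0533] end -y edge, tool at -.17: [ 0.668  -0.1413]
ca [0.0058 0.0716] start+45 [0.5503 0.1285] end -y edge, tool at -.17: [ 0.6019 -0.1534]
cb [-0.0819  0.1403] start+45 [0.4516 0.1803] end -y edge, tool at -.17: [ 0.5156 -0.1692]
cc [-0.01    0.1467] start+45 [0.5212 0.1995] end -y edge, tool at -.17: [ 0.5863 -0.1563]
prop [0.0725 0.1371] start+45 [0.6041 0.2049] end -y edge, tool at -.17: [ 0.6675 -0.1414]
[[ 0.913  0.408 -0.   ]
 [ 0.408 -0.913  0.   ]
 [-0.    -0.    -1.   ]]
```

Emit:
{"api": "play_rows", "payload": {
  "targets": [
    {"grip":235,"linear":[0,5,0],"delta_rot":[0,0,0.13]},
    {"grip":235,"linear":[2,9,0],"delta_rot":[0,0,0.26]},
    {"grip":235,"linear":[4,13,0],"delta_rot":[0,0,0.39]},
    {"grip":235,"linear":[6,17,0],"delta_rot":[0,0,0.52]},
    {"grip":235,"linear":[8,21,0],"delta_rot":[0,0,0.65]},
    {"grip":235,"linear":[10,25,0],"delta_rot":[0,0,0.78]},
    {"grip":235,"linear":[12,29,0],"delta_rot":[0,0,0.91]},
    {"grip":235,"linear":[14,33,0],"delta_rot":[0,0,1.04]},
    {"grip":235,"linear":[16,37,0],"delta_rot":[0,0,1.17]},
    {"grip":235,"linear":[18,41,0],"delta_rot":[0,0,1.3]}
  ]
}}

```text
time: 1.35
ee_pos: [0.4051, -0.0902, 0.2316]
tcp_rot: [179.9, 0.0, 98.9]
wrist_force: [-0.1, -1.0, 0.2]
opening: 0.0069
grasp_force: 0.0
```

Emit:
{"api": "play_rows", "payload": {
  "targets": [
    {"grip":235,"linear":[2.2,4.5,0],"delta_rot":[0,0,0.03]},
    {"grip":235,"linear":[4.2,9,-1],"delta_rot":[0,0,0.03]},
    {"grip":235,"linear":[6.2,13,-3],"delta_rot":[0,0,0.03]},
    {"grip":235,"linear":[6.7,14.8,-5],"delta_rot":[0,0,0.03]},
    {"grip":235,"linear":[6.7,14.8,-9],"delta_rot":[0,0,0.03]},
    {"grip":235,"linear":[6.7,14.8,-12],"delta_rot":[0,0,0.03]},
    {"grip":235,"linear":[6.7,14.8,-14.5],"delta_rot":[0,0,0.03]},
    {"grip":235,"linear":[6.7,14.8,-16],"delta_rot":[0,0,0.03]},
    {"grip":235,"linear":[6.7,14.8,-16.8],"delta_rot":[0,0,0.03]},
    {"grip":235,"linear":[6.7,14.8,-16.8],"delta_rot":[0,0,0.03]}
  ]
}}

```text
time: 2.35
ee_pos: [0.4715, 0.0559, 0.063]
tcp_rot: [-180.0, -0.0, 100.3]
wrist_force: [0.2, -0.5, 0.1]
opening: 0.0066
grasp_force: 0.0
```

Emit:
{"api": "play_rows", "payload": {
  "targets": [
    {"grip":235,"linear":[0.18,-1,0]},
    {"grip":235,"linear":[0.36,-2,0]},
    {"grip":235,"linear":[0.6,-3.3,0]},
    {"grip":235,"linear":[0.9,-5,0]},
    {"grip":235,"linear":[1.2,-6.7,0]},
    {"grip":235,"linear":[1.5,-8.4,0]},
    {"grip":235,"linear":[1.85,-10.1,0]},
    {"grip":235,"linear":[2.15,-11.8,0]},
    {"grip":235,"linear":[2.5,-13.5,0]},
    {"grip":235,"linear":[2.75,-15,0]}
  ]
}}

```text
validation failed for argument at $.ta...
```

Emit:
{"api": "play_rows", "payload": {
  "targets": [
    {"grip":235,"linear":[0.2,-1,0]},
    {"grip":235,"linear":[0.37,-2,0]},
    {"grip":235,"linear":[0.55,-3,0]},
    {"grip":235,"linear":[0.73,-4,0]},
    {"grip":235,"linear":[0.9,-5,0]},
    {"grip":235,"linear":[1.1,-6,0]},
    {"grip":235,"linear":[1.25,-7,0]},
    {"grip":235,"linear":[1.4,-7.8,0]},
    {"grip":235,"linear":[1.45,-8,0]},
    {"grip":235,"linear":[1.45,-8,0]}
  ]
}}

```text
validation failed for argument at $.ta...
```

```bash
python3 - <<'E'
from h import *
p=bot.camera("top"); cv2.imwrite("pics/top2.png",p["color"][...,::-1])
print(bot.get_obs()["ee_pos"],bot.get_obs()["wrist_force"])
E
```

```text
[0.47195076 0.05594963 0.06391112] [-0.41183895 -0.20631798  0.1977473 ]
```

View pics/top2.png

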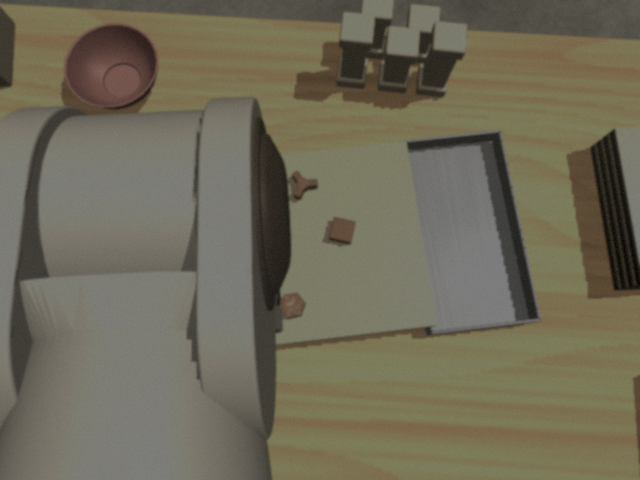

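Nothing has moved: the stub is still at (291,305), the tab at (341,231) and the stilt at (303,184). The call was refused because the rows lacked delta_rot.

Emit:
{"api": "play_rows", "payload": {
  "targets": [
    {"grip":235,"linear":[0.18,-1,0],"delta_rot":[0,0,0]},
    {"grip":235,"linear":[0.36,-2,0],"delta_rot":[0,0,0]},
    {"grip":235,"linear":[0.6,-3.3,0],"delta_rot":[0,0,0]},
    {"grip":235,"linear":[0.9,-5,0],"delta_rot":[0,0,0]},
    {"grip":235,"linear":[1.2,-6.7,0],"delta_rot":[0,0,0]},
    {"grip":235,"linear":[1.5,-8.4,0],"delta_rot":[0,0,0]},
    {"grip":235,"linear":[1.85,-10.1,0],"delta_rot":[0,0,0]},
    {"grip":235,"linear":[2.15,-11.8,0],"delta_rot":[0,0,0]},
    {"grip":235,"linear":[2.45,-13.3,0],"delta_rot":[0,0,0]},
    {"grip":235,"linear":[2.65,-14.5,0],"delta_rot":[0,0,0]}
  ]
}}

```text
time: 3.4
ee_pos: [0.4984, -0.0907, 0.0635]
tcp_rot: [180.0, 0.0, 100.3]
wrist_force: [0.4, 0.3, 0.4]
opening: 0.0068
grasp_force: 0.2
```

Emit:
{"api": "play_rows", "payload": {
  "targets": [
    {"grip":235,"linear":[0.2,-1,0],"delta_rot":[0,0,0]},
    {"grip":235,"linear":[0.37,-2,0],"delta_rot":[0,0,0]},
    {"grip":235,"linear":[0.55,-3,0],"delta_rot":[0,0,0]},
    {"grip":235,"linear":[0.73,-4,0],"delta_rot":[0,0,0]},
    {"grip":235,"linear":[0.9,-5,0],"delta_rot":[0,0,0]},
    {"grip":235,"linear":[1.1,-6,0],"delta_rot":[0,0,0]},
    {"grip":235,"linear":[1.25,-7,0],"delta_rot":[0,0,0]},
    {"grip":235,"linear":[1.4,-8,0],"delta_rot":[0,0,0]},
    {"grip":235,"linear":[1.5,-8.5,0],"delta_rot":[0,0,0]},
    {"grip":235,"linear":[1.5,-8.5,0],"delta_rot":[0,0,0]}
  ]
}}

```text
time: 4.4
ee_pos: [0.5132, -0.1747, 0.0632]
tcp_rot: [-180.0, -0.0, 100.3]
wrist_force: [0.8, 0.5, 0.6]
opening: 0.0069
grasp_force: 0.0
```

```bash
python3 - <<'E'
from h import *
p=bot.camera("top"); cv2.imwrite("pics/top3.png",p["color"][...,::-1])
print(bot.get_obs()["ee_pos"],bot.get_obs()["wrist_force"])
E
```

```text
[ 0.51310671 -0.1742623   0.06317473] [0.33344687 0.79086258 0.1845721 ]
```

View pics/top3.png

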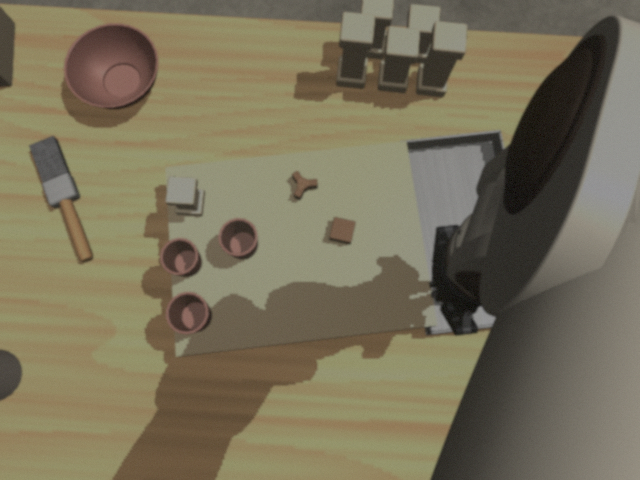

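The stub is off the shelf, and the tab, stilt, cups and prop have not moved. Next is the tab.

Emit:
{"api": "play_rows", "payload": {
  "targets": [
    {"grip":235,"linear":[0,0,3],"delta_rot":[0,0,0]},
    {"grip":235,"linear":[0.5,1.5,6],"delta_rot":[0,0,0]},
    {"grip":235,"linear":[2,5.5,7],"delta_rot":[0,0,0]},
    {"grip":235,"linear":[3.6,9.7,7],"delta_rot":[0,0,0]},
    {"grip":235,"linear":[5.2,14,7],"delta_rot":[0,0,0]},
    {"grip":235,"linear":[6.3,17.1,6],"delta_rot":[0,0,0]},
    {"grip":235,"linear":[6.3,17.1,4.5],"delta_rot":[0,0,0]},
    {"grip":235,"linear":[6.3,17.1,2],"delta_rot":[0,0,0]},
    {"grip":235,"linear":[6.3,17.1,0.3],"delta_rot":[0,0,0]},
    {"grip":235,"linear":[6.3,17.1,0],"delta_rot":[0,0,0]}
  ]
}}

```text
time: 5.45
ee_pos: [0.5745, -0.0031, 0.0607]
tcp_rot: [-179.8, -0.0, 100.3]
wrist_force: [-0.8, -0.2, 0.6]
opening: 0.0068
grasp_force: 0.0
```

Emit:
{"api": "play_rows", "payload": {
  "targets": [
    {"grip":235,"linear":[0.18,-1,0],"delta_rot":[0,0,0]},
    {"grip":235,"linear":[0.36,-2,0],"delta_rot":[0,0,0]},
    {"grip":235,"linear":[0.55,-3,0],"delta_rot":[0,0,0]},
    {"grip":235,"linear":[0.73,-4,0],"delta_rot":[0,0,0]},
    {"grip":235,"linear":[0.9,-5,0],"delta_rot":[0,0,0]},
    {"grip":235,"linear":[1.1,-6,0],"delta_rot":[0,0,0]},
    {"grip":235,"linear":[1.3,-7,0],"delta_rot":[0,0,0]},
    {"grip":235,"linear":[1.45,-8,0],"delta_rot":[0,0,0]},
    {"grip":235,"linear":[1.65,-9,0],"delta_rot":[0,0,0]},
    {"grip":235,"linear":[1.85,-10,0],"delta_rot":[0,0,0]}
  ]
}}

```text
time: 6.45
ee_pos: [0.5948, -0.1038, 0.0632]
tcp_rot: [-180.0, 0.0, 100.3]
wrist_force: [0.6, 0.3, 0.3]
opening: 0.0068
grasp_force: 0.2
```

Emit:
{"api": "play_rows", "payload": {
  "targets": [
    {"grip":235,"linear":[0.18,-1,0],"delta_rot":[0,0,0]},
    {"grip":235,"linear":[0.36,-2,0],"delta_rot":[0,0,0]},
    {"grip":235,"linear":[0.55,-3,0],"delta_rot":[0,0,0]},
    {"grip":235,"linear":[0.73,-4,0],"delta_rot":[0,0,0]},
    {"grip":235,"linear":[0.9,-5,0],"delta_rot":[0,0,0]},
    {"grip":235,"linear":[1,-5.5,0],"delta_rot":[0,0,0]},
    {"grip":235,"linear":[1,-5.5,0],"delta_rot":[0,0,0]}
  ]
}}

```text
time: 7.15
ee_pos: [0.6047, -0.1588, 0.0631]
tcp_rot: [-180.0, -0.0, 100.3]
wrist_force: [-0.8, 0.6, 0.4]
opening: 0.0066
grasp_force: 0.0
```

```bash
python3 - <<'E'
from h import *
p=bot.camera("top"); cv2.imwrite("pics/top4.png",p["color"][...,::-1])
print(bot.get_obs()["ee_pos"],bot.get_obs()["wrist_force"])
E
```

```text
[ 0.60465517 -0.15826983  0.06322619] [0.81950833 0.49033726 0.46276101]
```

View pics/top4.png

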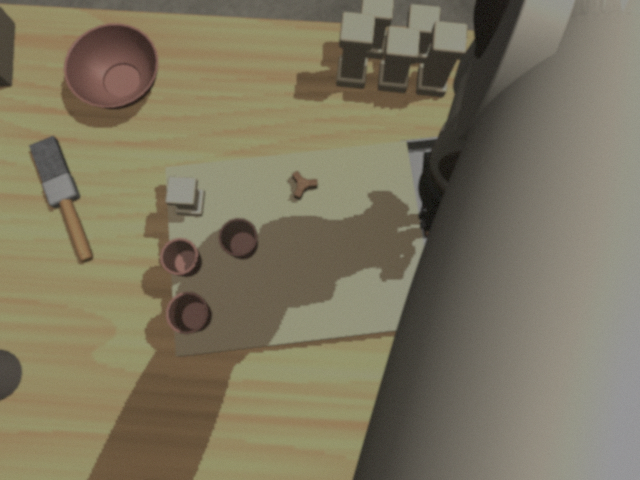

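The tab is off the shelf too, and the stilt is still at (303,184). Stilt next.

Emit:
{"api": "play_rows", "payload": {
  "targets": [
    {"grip":235,"linear":[0,0,3],"delta_rot":[0,0,0]},
    {"grip":235,"linear":[0,1.5,6],"delta_rot":[0,0,0]},
    {"grip":235,"linear":[0.7,6,7],"delta_rot":[0,0,0]},
    {"grip":235,"linear":[1.4,10.7,7],"delta_rot":[0,0,0]},
    {"grip":235,"linear":[2.1,15.4,7],"delta_rot":[0,0,0]},
    {"grip":235,"linear":[2.7,19.5,7],"delta_rot":[0,0,0]},
    {"grip":235,"linear":[2.8,21.4,6],"delta_rot":[0,0,0]},
    {"grip":235,"linear":[2.8,21.4,3],"delta_rot":[0,0,0]},
    {"grip":235,"linear":[2.8,21.4,0.7],"delta_rot":[0,0,0]},
    {"grip":235,"linear":[2.8,21.4,0],"delta_rot":[0,0,0]}
  ]
}}

```text
time: 8.2
ee_pos: [0.6309, 0.056, 0.06]
tcp_rot: [-179.7, -0.0, 100.3]
wrist_force: [0.1, -0.4, 0.2]
opening: 0.0064
grasp_force: 0.0
```

Emit:
{"api": "play_rows", "payload": {
  "targets": [
    {"grip":235,"linear":[0.18,-1,0],"delta_rot":[0,0,0]},
    {"grip":235,"linear":[0.36,-2,0],"delta_rot":[0,0,0]},
    {"grip":235,"linear":[0.55,-3,0],"delta_rot":[0,0,0]},
    {"grip":235,"linear":[0.73,-4,0],"delta_rot":[0,0,0]},
    {"grip":235,"linear":[0.9,-5,0],"delta_rot":[0,0,0]},
    {"grip":235,"linear":[1.1,-6,0],"delta_rot":[0,0,0]},
    {"grip":235,"linear":[1.3,-7,0],"delta_rot":[0,0,0]},
    {"grip":235,"linear":[1.45,-8,0],"delta_rot":[0,0,0]},
    {"grip":235,"linear":[1.65,-9,0],"delta_rot":[0,0,0]},
    {"grip":235,"linear":[1.85,-10,0],"delta_rot":[0,0,0]}
  ]
}}

```text
time: 9.2
ee_pos: [0.6513, -0.0448, 0.0633]
tcp_rot: [-180.0, -0.0, 100.3]
wrist_force: [-0.6, -0.9, 0.4]
opening: 0.0068
grasp_force: 0.3
```

Emit:
{"api": "play_rows", "payload": {
  "targets": [
    {"grip":235,"linear":[0.18,-1,0],"delta_rot":[0,0,0]},
    {"grip":235,"linear":[0.36,-2,0],"delta_rot":[0,0,0]},
    {"grip":235,"linear":[0.55,-3,0],"delta_rot":[0,0,0]},
    {"grip":235,"linear":[0.73,-4,0],"delta_rot":[0,0,0]},
    {"grip":235,"linear":[0.9,-5,0],"delta_rot":[0,0,0]},
    {"grip":235,"linear":[1.1,-6,0],"delta_rot":[0,0,0]},
    {"grip":235,"linear":[1.3,-7,0],"delta_rot":[0,0,0]},
    {"grip":235,"linear":[1.45,-8,0],"delta_rot":[0,0,0]},
    {"grip":235,"linear":[1.65,-9,0],"delta_rot":[0,0,0]},
    {"grip":235,"linear":[1.85,-10,0],"delta_rot":[0,0,0]}
  ]
}}

```text
time: 10.2
ee_pos: [0.6698, -0.1449, 0.0632]
tcp_rot: [-180.0, 0.0, 100.3]
wrist_force: [0.2, -1.6, 1.2]
opening: 0.0066
grasp_force: 0.0
```

Emit:
{"api": "play_rows", "payload": {
  "targets": [
    {"grip":235,"linear":[0,0,0],"delta_rot":[0,0,0]},
    {"grip":235,"linear":[0,0,3],"delta_rot":[0,0,0]},
    {"grip":235,"linear":[-1,0,7],"delta_rot":[0,0,0]},
    {"grip":235,"linear":[-5,-3,10],"delta_rot":[0,0,0]},
    {"grip":235,"linear":[-9,-6,13],"delta_rot":[0,0,0]},
    {"grip":235,"linear":[-13,-9,15],"delta_rot":[0,0,0]},
    {"grip":235,"linear":[-17,-12,16],"delta_rot":[0,0,0]},
    {"grip":235,"linear":[-21,-15,17],"delta_rot":[0,0,0]},
    {"grip":235,"linear":[-25,-18,17],"delta_rot":[0,0,0]},
    {"grip":235,"linear":[-29,-21,17],"delta_rot":[0,0,0]}
  ]
}}

```text
time: 11.2
ee_pos: [0.3955, -0.3418, 0.2338]
tcp_rot: [179.9, 0.1, 100.4]
wrist_force: [0.7, -0.6, 0.6]
opening: 0.0065
grasp_force: 0.0
```

```bash
python3 - <<'E'
from h import *
p=bot.camera("top"); cv2.imwrite("pics/top5.png",p["color"][...,::-1])
W=world(p); v=p["range_z"]>0
print(bot.get_obs()["ee_pos"],bot.get_obs()["time"])
for n in ["stub","tab","stilt","cup_a","prop"]:
  for t in bot.trace(p,n)[:4]:
    q=W[t["pixels"]&v]; z=np.percentile(q[:,2],90); q=q[q[:,2]>z-.006]
    print(n,round(t["conf"],2),t["box"],((q.min(0)+q.max(0))/2).round(4),z)
E
```

```text
[ 0.39066302 -0.34528493  0.2340853 ] 11.25
stub 0.83 [435.7, 281.9, 459.7, 302.3] [ 0.5197 -0.2025  0.0195] 0.021429075633997586
tab 0.65 [423.3, 216.8, 447.9, 236.8] [ 0.615  -0.181   0.0195] 0.021422472062695576
stilt 0.76 [422.8, 170.8, 444.5, 195.5] [ 0.6812 -0.1782  0.0191] 0.02128976939198137
cup_a 0.81 [159.6, 236.9, 201.8, 274.5] [0.5292 0.1554 0.0997] 0.10102739307645393
cup_a 0.58 [166.7, 293.0, 215.9, 335.0] [0.4597 0.1361 0.1039] 0.10520289035003225
cup_a 0.57 [218.7, 215.1, 256.7, 262.3] [0.5582 0.084  0.1018] 0.10321317386150386
prop 0.78 [166.6, 174.1, 203.5, 215.9] [0.612  0.1606 0.1104] 0.11211154120508876
```

View pics/top5.png

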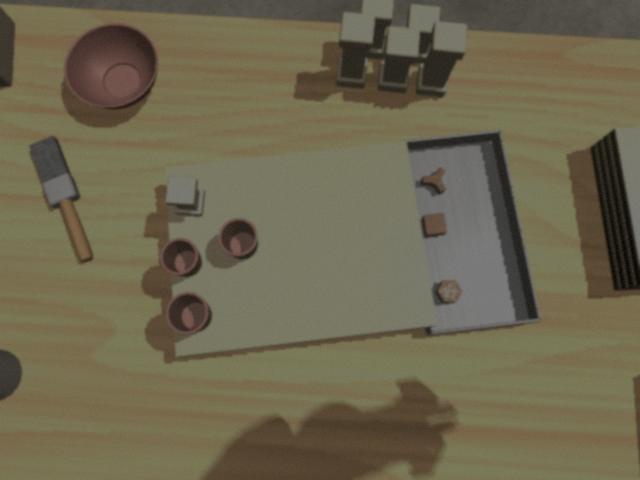

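All three pieces lie flat in the tray: stub at (448,291), tab at (435,225), stilt at (434,182). The cups and prop have not moved, and the arm is clear.

```bash
python3 -c "
from workcell import bot
print(bot.job_done())"
```

```text
the job is handed in; nothing more can be done
None
```

The stub, tab and stilt were swept into the scrap tray and lie flat on its floor, the cups and prop measured within 1 mm of where they began, and the job was handed in just after 11 s of robot time (no verdict was returned).

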